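Hold a power module home in the corner of its programming fixture

TASK

Take the power module off the red pad by its heat sink and lay it flat in the programming fixture's nest, clear of the spring contacts and with its gold-padded connector facing them: the pins bend if the module comes down on them or meets them while still up in the air. Then slide it flat into the corner, firmly against the side stop and, squarely, against both rear stops with the spring contacts pushed back, and finish still gripping it and pressing it against the side and rear stops, because the contacts push it out if you let go. Leave the screwdriver, swab tub, pen and tape roll where they are.

Things in the scene. Friction and masses are not known exactly. Their poses are not given: they have to be found in the camera images.
- module: Power module, 0.3 to 0.6 kg: aluminium carrier with dark green circuit board, together 110 (x) x 90 (y) x 8 mm; origin: centre of its underside, z up. Pale finned heat sink in the middle; +x end: black connector with gold pads; -x end: light green terminal block, 60 mm wide, 10 mm high. At first it lies on the red pad, underside 16 mm above the bench.
- sink_grip (a point): Grip point of the module's heat sink: on the module's centre, 12 mm above the board, i.e. 20 mm above its underside. The heat sink is 60 mm (module x) by 50 mm (y), base 8 to 13 mm and fins to 33 mm above the underside; grip across the 50 mm, fingers closing along y. Beside those faces the board is clear (chips under 2 mm high).
- connector (a point): Middle of the module's black connector face with eight gold pads that look to the module's +x; flush with the carrier's +x edge (55 mm from the module's origin), 13 mm above its underside. The connector is 44 mm wide and 10 mm high on the board; a blue capacitor 13 mm high stands on either side.
- fixture: Programming fixture, fixed to the bench: aluminium plate 240 (x) x 150 (y) x 12 mm; origin: centre of its underside, on the bench. +x: end with contacts and grey housing (46 mm high); +y: side with side stop; open to -x and -y. The plate's top, z = 12 mm, with a slippery black sheet, is the nest. A module that is home has the fixture's axes and its origin at x = -10, y = 5, z = 12 mm.
- rear_stops: Two fixed steel blocks at the +x end of the nest, 18 mm wide, at y = -34 and +34 mm in the fixture, 10 mm high above the nest; their -x faces, the stop plane, lie at x = 45 mm in the fixture. Origin: on that plane, midway between the blocks, at nest height; axes as the fixture's.
- side_stop: Fixed steel rail along the +y side of the nest, 80 mm long (x), 10 mm high above the nest; its -y face, the stop plane, lies at y = 50 mm in the fixture. Origin: middle of that face's lower edge, at nest height; axes as the fixture's.
- pin_tips (a point): Row of eight brass spring contacts on the sprung black block between the rear stops, 32 mm wide, 11 to 17 mm above the nest; meets the module's connector. Origin: on the plane of the pin tips, mid-width, 14 mm above the nest; axes as the fixture's. At rest the tips stand 5 mm in front (-x) of the rear stop plane.
- contact_block (a joint): How far the sprung contact block is pushed back along the fixture's +x, in m: 0 at rest, 0.005 when the module touches the rear stops. The spring pushes back with about 3.6 N at 0 and 6.6 N at 0.005 and drives a released module off the stops.
- pad: Red antistatic bubble-film pad, about 330 (x) x 286 (y) mm, carrying surface 16 mm above the bench (bubbles up to 22 mm); origin on the bench near its middle. It does not slide.
- driver: Green-handled screwdriver, 207 mm long, 36 mm high, lying on the bench between pad and fixture. Bystander.
- swab_tub: White tub with cotton swabs, 68 mm across, 94 mm high, left of the fixture. Bystander; origin at its foot.
- flux_pen: White pen with a green cap, 130 mm long, 15 mm thick, lying left of the fixture. Bystander.
- kapton_roll: Orange-brown tape roll, 72 mm across, 19 mm high, lying left of the fixture. Bystander.

How it is judged:
By the outcome, as a careful person would: the job done as asked, in the order asked, and still so for the second after the job is handed in, while the arm keeps its last pose, push and grip.
It also fails if it takes over 54 s, if anything falls off the work surface, if the arm or the gripper's body presses on something with over 40 N, if the wrist force passes 120 N, or if a joint passes its speed limit or range.

ROBOT

A 6-joint arm with a two-finger parallel gripper is mounted at the origin on a cart in front of the work surface, level with it; the furniture and walls round the work are solid. World frame = base frame: x ahead of the robot, y to its left, z up, the work surface at z = 0. Lengths are in m, angles in rad, forces in N, time in s.
With the tool pointing down it reaches from about 0.3 to 0.875 m from the base axis. Payload 6.4 kg.
Tool frame: the origin (TCP) lies at the very end of the fingers, on their centre line; the grasp point (between the pads) lies 19 mm behind it; z points along the fingers, y is the line along which they close (so a half turn about z gives the same grasp; the last joint's range is limited). The gripper opens to 85 mm and grips with 20 to 120 N. Pads are 22 mm wide; open, the fingers measure 114 mm over their backs; the gripper's body (76 mm by 85 mm) begins 54 mm behind the grasp point. The pads swing forward as they close: fully open they stand 13 mm farther back than shut.
Start: joints at [0.972, 0.181, 1.607, -0, 1.354, -0.206], TCP at [0.22, 0.531, 0.231] pointing down, gripper open.
Joint ranges: [-2.99, 2.99], [-0.89, 2.07], [0.3, 2.58], [-1.14, 4.28], [0, 2.63], [-3.12, 3.12]. Speed limits (rad/s): [2.57, 2.57, 3.01, 3.14, 3.14, 3.14].

INTERFACE

Orientations are given as a 3x3 rotation matrix whose columns are the frame's x, y, z axes.
In Python, from station import ctrl, vision gives the robot as it stands (ctrl), with the cameras (vision).
- The arm moves only by the shell command python3 nudge.py 'ROWS'. ROWS is a JSON object with one list for each field, all of the same length, 1 to 8, a row being the entries at one place: finger_gap (the finger opening in m), x, y, z (the shift in m), wx, wy, wz (a rotation vector in rad); each row is the pose to reach, as a shift and turn from the pose commanded when the command began, along the tool's axes at that moment; what a row does not reach only later rows make up. A row lasts 1/8 s, in which the tool goes at most 0.0625 m and 0.188 rad, less where a joint would pass 70% of its speed; a pose out of reach is approached as far as the arm can. The fingers move at their own pace and stop on an object; the grip force is fixed at half the most. Time passes only in rows, so rows that do not move let the fingers close. It prints the time, the measured TCP pose, the force, the opening and the grip force at its end. Input that does not fit is refused with a message, and nothing moves.
- ctrl.sense(): the state, without advancing time (a new reading comes with each control period).
- vision.capture(name): name is "side" or "top"; returns a dict with "pixels" (400x640x3 uint8, red, green, blue), "fx", "fy", "cx", "cy" (pixels), "cam_to_world" (4x4, takes a point from camera to world coordinates). Camera axes: x right, y down, z forward; pixel columns grow to the right and rows downward; lengths in m; the calibration is good to about 2 mm. A picture is of the moment at which its call begins. There is no depth.
- ctrl.close_job(): hands the job in; it is judged then, once.
The state is a dict: "clock": time; "joint_positions": joint angles; "qvel": joint speeds; "joint_efforts": joint torques, N m; "ee_pos": TCP position; "orientation": TCP orientation; "wrist_force": force on the tool from outside, world axes, zero at the start; "torque": the same for the moment, N m; "finger_gap": finger opening in m; "finger_force": force on a finger pad.
Only numpy, scipy, OpenCV 4.12 (cv2) and the standard library are available. Lean on these libraries where they do the work, as an engineer would, in place of code of your own. Each camera call takes 0.05 s, during which the arm holds its last target. There are 200 camera calls.

## Working session

There is one attempt and no reset: what is moved stays moved. The work goes in short steps, Python scripts to look and compute and a shell command to move; the robot and the scene stay as the last step left them, time stands still between calls to the robot, and variables do not carry over. Pictures are saved under pics/ and viewed, at most 10 in all, crops included, and the job is handed in when it is done.

```bash
ls; mkdir -p pics
python3 - <<'E'
from station import ctrl, vision
import cv2,numpy as np
for n in("side","top"):
    c=vision.capture(n); cv2.imwrite(f"pics/{n}0.png",c["pixels"][:,:,::-1]); print(n,c["fx"],c["fy"],c["cx"],c["cy"]);print(np.round(c["cam_to_world"],4).tolist())
s=ctrl.sense();print(s)
E
```

```text
nudge.py
pics
station.py
side 373.26478877005826 373.26478877005826 312.96274358928304 198.66997615248061
[[-0.972, -0.132, 0.1943, 0.3161], [-0.2343, 0.6034, -0.7623, 1.0579], [-0.0166, -0.7865, -0.6174, 0.8], [0.0, 0.0, 0.0, 1.0]]
top 378.28883153918673 378.28883153918673 322.308523805197 199.13470564349126
[[-0.0014, -0.9878, 0.1557, 0.4093], [-1.0, 0.002, 0.004, 0.1341], [-0.0042, -0.1557, -0.9878, 1.1009], [0.0, 0.0, 0.0, 1.0]]
{'clock': 0.1, 'joint_positions': array([ 9.71695070e-01,  1.81493477e-01,  1.60791262e+00,  3.09076701e-06,
        1.35379405e+00, -2.06265997e-01]), 'qvel': array([ 0.00096087, -0.00387949, -0.00211213, -0.00138707, -0.00215301,
       -0.00023875]), 'joint_efforts': array([ 3.51014924e-04, -4.45881951e+01, -3.52239347e+01, -2.70583250e-04,
        4.13774658e-03, -5.41440812e-06]), 'ee_pos': array([0.21979287, 0.53079456, 0.23045698]), 'orientation': array([[-9.23827004e-01,  3.82809144e-01, -9.08958238e-04],
       [ 3.82810079e-01,  9.23826112e-01, -1.32583375e-03],
       [ 3.32178072e-04, -1.57279940e-03, -9.99998708e-01]]), 'wrist_force': array([-0.51486495, -0.50347437, -0.41187969]), 'torque': array([-0.03827349, -0.00256173, -0.01682787]), 'finger_force': 0.0, 'finger_gap': 0.08539533079444477}
```

View pics/side0.png

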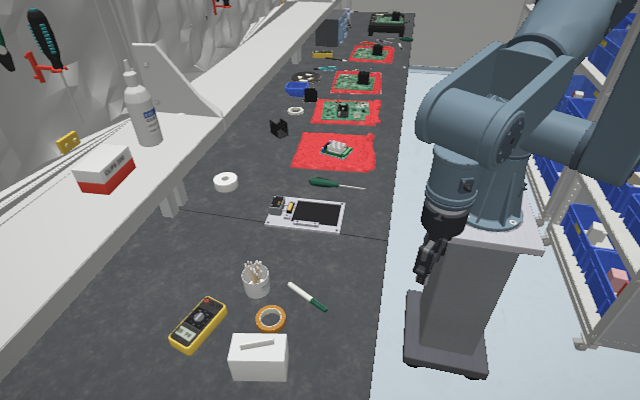

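View pics/top0.png

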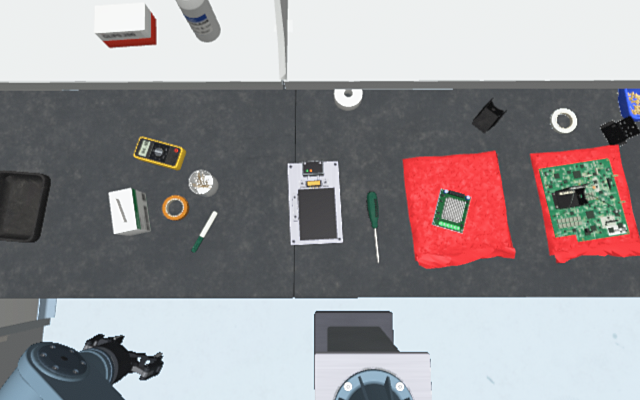

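The top view shows the module near (452,210), with its light green terminal block at the image bottom. The fixture is near (315,203) with its contacts towards the top (world +x), and the driver lies at (375,225). I'll zoom in on both views.

Run:
```python
import cv2,numpy as np
a=cv2.imread("pics/top0.png");b=cv2.imread("pics/side0.png")
r=lambda i,f:cv2.resize(i,None,fx=f,fy=f,interpolation=cv2.INTER_CUBIC)
A=np.hstack([r(a[150:255,280:350],5),r(a[180:240,425:480],8)[:525-45]  if 0 else cv2.copyMakeBorder(r(a[180:240,425:480],8),0,45,0,0,0)])
cv2.imwrite("pics/topz.png",A)
B=np.vstack([r(b[190:238,260:350],6),r(b[130:170,310:365],6)[:, :330]  if 0 else cv2.copyMakeBorder(r(b[132:168,310:364],6),0,0,0,216,0)])
cv2.imwrite("pics/sidez.png",B);print(A.shape,B.shape)
```

```text
(525, 790, 3) (504, 540, 3)
```

View pics/topz.png

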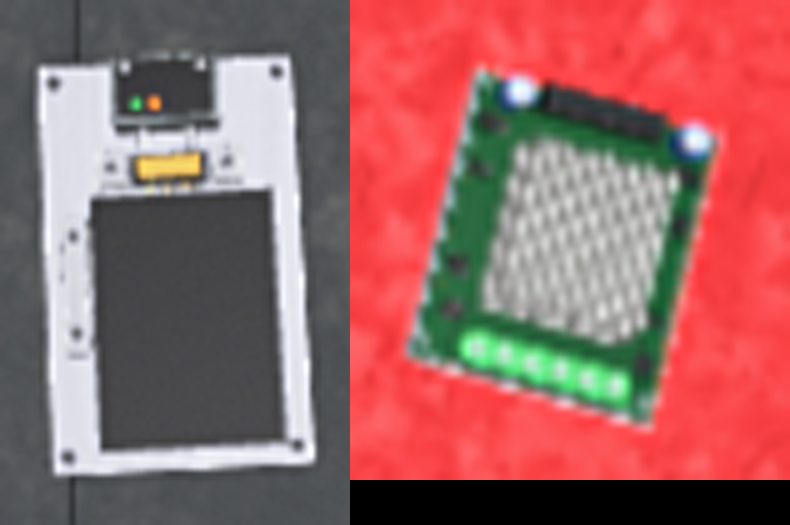

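View pics/sidez.png

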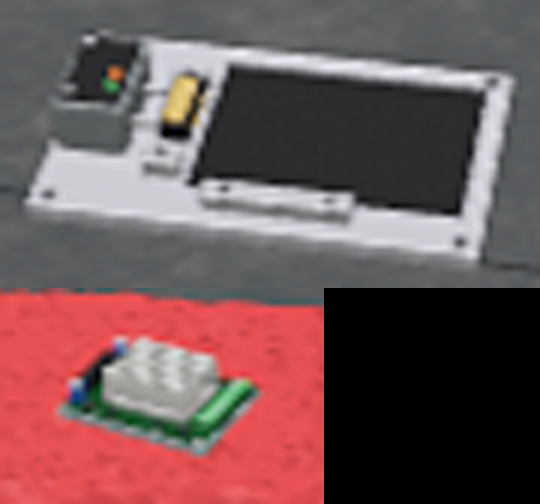

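```bash
cat > h.py <<'E'
from station import ctrl, vision
import numpy as np,cv2
from scipy.optimize import least_squares
def proj(c,P):
    T=np.linalg.inv(c["cam_to_world"]);q=P@T[:3,:3].T+T[:3,3]
    return np.c_[c["fx"]*q[:,0]/q[:,2]+c["cx"],c["fy"]*q[:,1]/q[:,2]+c["cy"]]
def pts(p,L):
    c,s=np.cos(p[3]),np.sin(p[3]);return np.asarray(L)@np.array([[c,s,0],[-s,c,0],[0,0,1]])+p[:3]
def fit(obs,x0):
    f=lambda p:np.concatenate([(proj(c,pts(p,L))-U).ravel() for c,L,U in obs])
    r=least_squares(f,x0,loss="soft_l1");return r.x,f(r.x)
def un(U,f,o):return (np.array(U)+.5)/f-.5+o
E
python3 - <<'E'
from h import *
t=vision.capture("top");s=vision.capture("side")
F=np.array([[.12,.075,.012],[.12,-.075,.012],[-.12,-.075,.012],[-.12,.075,.012]])
M=np.array([[.055,.045,.008],[.055,-.045,.008],[-.055,-.045,.008],[-.055,.045,.008]])
o=[(t,F,un([(38,67),(290,55),(315,460),(54,472)],5,(280,150))),(s,F[[0,3,2]],un([(28,203),(485,248),(515,75)],6,(260,190)))]
x,r=fit(o,[.45,.13,0,0]);print("fix",x.round(4),r.round(1))
o=[(t,M,un([(132,70),(368,140),(305,425),(62,355)],8,(425,180))),(s,M[[0,3,2]],un([(62,122),(205,163),(258,104)],6,(310,132)))]
x,r=fit(o,[.45,-.13,0.016,0]);print("mod",x.round(4),r.round(1))
E
```

```text
fix [0.5716 0.1611 0.002  0.0544] [-0.2  0.5  0.1  0.1  0.3  0.7  0.1  1.2 -0.9 -0.3 -1.6  0.7 -0.9 -0.6]
mod [ 0.5458 -0.234   0.011  -0.2806] [-0.2 -0.   0.7 -0.4  0.1  0.6 -0.3  0.7 -1.4  0.2 -0.6  0.3  0.3 -0.3]
```

```bash
cat >> h.py <<'E'
from scipy.spatial.transform import Rotation as Ro
def plan(p,yaw):
    "shift and turn, in tool axes, to TCP p, tool y along world yaw+90deg, pointing down"
    s=ctrl.sense();R=s["orientation"];y=np.array([-np.sin(yaw),np.cos(yaw),0]);z=np.array([0,0,-1.]);
    G=np.c_[np.cross(y,z),y,z]
    print("d",(R.T@(np.array(p)-s["ee_pos"])).round(4),"rot",Ro.from_matrix(R.T@G).as_rotvec().round(4),"F",s["wrist_force"].round(1),"pos",s["ee_pos"].round(4),"t",s["clock"])
E
python3 -c "
from h import *
plan([.546,-.233,.15],-.2806)"
```

```text
d [-0.5937 -0.5808  0.0812] rot [-0.0011 -0.0003 -0.1122] F [ 0.1 -0.1 -1. ] pos [0.2199 0.5309 0.2307] t 0.2
```

```bash
python3 nudge.py '{"finger_gap": [0.085, 0.085, 0.085, 0.085, 0.085, 0.085, 0.085, 0.085], "x": [-0.594, -0.594, -0.594, -0.594, -0.594, -0.594, -0.594, -0.594], "y": [-0.581, -0.581, -0.581, -0.581, -0.581, -0.581, -0.581, -0.581], "z": [0.03, 0.03, 0.03, 0.03, 0.03, 0.03, 0.03, 0.03], "wx": [0, 0, 0, 0, 0, 0, 0, 0], "wy": [0, 0, 0, 0, 0, 0, 0, 0], "wz": [-0.112, -0.112, -0.112, -0.112, -0.112, -0.112, -0.112, -0.112]}'; python3 -c "
from h import *
plan([.546,-.233,.15],-.2806)"
```

```text
clock: 1.2
ee_pos: [0.4168, 0.0697, 0.2134]
orientation: [[-0.961, 0.277, 0.001], [0.277, 0.961, 0.0], [-0.001, 0.0, -1.0]]
wrist_force: [1.2, 0.6, 0.6]
finger_gap: 0.0853
finger_force: 0.0
d [-0.208  -0.2551  0.0636] rot [ 0.0003  0.001  -0.0004] F [1.2 0.6 0.6] pos [0.4168 0.0697 0.2134] t 1.2
```

```bash
python3 nudge.py '{"finger_gap": [0.085, 0.085, 0.085, 0.085, 0.085, 0.085, 0.085], "x": [-0.05, -0.1, -0.15, -0.2, -0.2, -0.2, -0.2], "y": [-0.06, -0.12, -0.18, -0.24, -0.24, -0.24, -0.24], "z": [0.01, 0.02, 0.04, 0.06, 0.06, 0.06, 0.06], "wx": [0, 0, 0, 0, 0, 0, 0], "wy": [0, 0, 0, 0, 0, 0, 0], "wz": [0, 0, 0, 0, 0, 0, 0]}'
python3 - <<'E'
from h import *
plan([.546,-.233,.06],-.2806)
E
```

```text
clock: 2.08
ee_pos: [0.5415, -0.2142, 0.1526]
orientation: [[-0.961, 0.278, -0.001], [0.278, 0.961, 0.001], [0.002, 0.001, -1.0]]
wrist_force: [0.3, 0.5, 0.4]
finger_gap: 0.0849
finger_force: 0.0
d [-0.0097 -0.0169  0.0925] rot [ 0.0008 -0.0016 -0.0011] F [0.3 0.5 0.4] pos [ 0.5415 -0.2142  0.1526] t 2.075
```

```bash
python3 nudge.py '{"finger_gap": [0.085, 0.085, 0.085, 0.085], "x": [-0.01, -0.01, -0.01, -0.01], "y": [-0.017, -0.017, -0.017, -0.017], "z": [0.05, 0.09, 0.09, 0.09], "wx": [0, 0, 0, 0], "wy": [0, 0, 0, 0], "wz": [0, 0, 0, 0]}'
python3 - <<'E'
from h import *
plan([.546,-.233,.026],-.2806)
r=lambda i,f:cv2.resize(i,None,fx=f,fy=f,interpolation=cv2.INTER_CUBIC)
t=vision.capture("top")["pixels"][170:250,415:490,::-1];s=vision.capture("side")["pixels"][100:180,295:370,::-1]
cv2.imwrite("pics/pre.png",np.hstack([r(t,5),r(s,5)]))
E
```

```text
clock: 2.58
ee_pos: [0.5479, -0.2329, 0.0653]
orientation: [[-0.961, 0.276, 0.002], [0.276, 0.961, -0.001], [-0.002, -0.001, -1.0]]
wrist_force: [0.3, 0.2, 0.5]
finger_gap: 0.0848
finger_force: 0.0
d [ 0.0019 -0.0006  0.0393] rot [-0.0006  0.0022  0.0012] F [0.3 0.2 0.5] pos [ 0.5479 -0.2329  0.0653] t 2.575
```

View pics/pre.png

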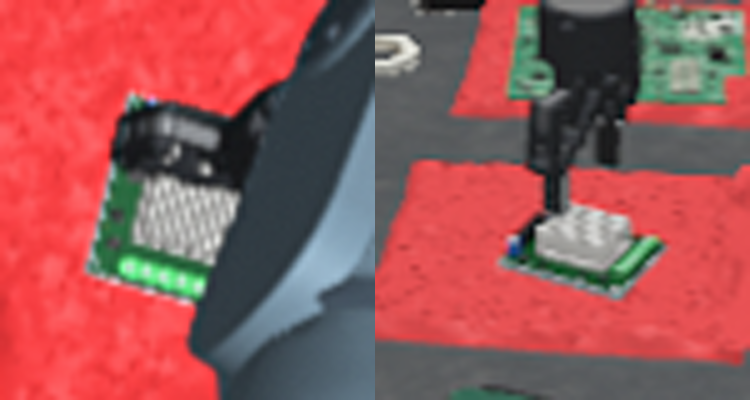

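Run:
```python
from h import *
s=ctrl.sense();R=s["orientation"];p=s["ee_pos"]
L=np.array([[0,.0425,-.013],[0,-.0425,-.013],[0,.0425,-.019],[0,0,0],[.011,.0425,-.013],[-.011,.0425,-.013],[0,.057,-.02],[0,0,-.15]])
W=L@R.T+p
g=pts([.546,-.233,.016,-.2806],[[0,0,.033],[.03,.025,.033],[-.03,.025,.033],[.03,-.025,.033]])
for n,o in(("top",(415,170)),("side",(295,100))):
    c=vision.capture(n);print(n,"tool",((proj(c,W)-o)*5).round().tolist(),"sink",((proj(c,g)-o)*5).round().tolist())
```

```text
top tool [[143.0, 163.0], [296.0, 205.0], [147.0, 161.0], [211.0, 187.0], [139.0, 182.0], [148.0, 144.0], [121.0, 154.0], [321.0, 146.0]] sink [[200.0, 196.0], [168.0, 133.0], [144.0, 235.0], [255.0, 157.0]]
side tool [[177.0, 210.0], [226.0, 163.0], [177.0, 203.0], [202.0, 200.0], [190.0, 213.0], [165.0, 206.0], [169.0, 210.0], [206.0, 23.0]] sink [[204.0, 220.0], [156.0, 225.0], [224.0, 243.0], [185.0, 198.0]]
```

The side view shows the near fingertip at (557,212), where I predicted it. The sink top is near (585,222), so the alignment is good. Descending.

```bash
python3 nudge.py '{"finger_gap": [0.085, 0.085, 0.085, 0.085, 0.06, 0.06], "x": [0.002, 0.002, 0.002, 0.002, 0.002, 0.002], "y": [0, 0, 0, 0, 0, 0], "z": [0.02, 0.032, 0.038, 0.038, 0.038, 0.038], "wx": [0, 0, 0, 0, 0, 0], "wy": [0, 0, 0, 0, 0, 0], "wz": [0, 0, 0, 0, 0, 0]}'
python3 - <<'E'
from h import *
plan([.546,-.233,.024],-.2806)
E
```

```text
clock: 3.52
ee_pos: [0.5454, -0.2331, 0.0258]
orientation: [[-0.961, 0.277, 0.001], [0.277, 0.961, -0.001], [-0.001, -0.0, -1.0]]
wrist_force: [0.2, -0.6, -1.2]
finger_gap: 0.0602
finger_force: 0.0
d [-0.0006  0.0003  0.0018] rot [-0.0003  0.0009 -0.0002] F [ 0.2 -0.6 -1.2] pos [ 0.5454 -0.2331  0.0258] t 3.525
```

```bash
python3 nudge.py '{"finger_gap": [0.06, 0.045, 0.03, 0.03, 0.03, 0.03], "x": [0, 0, 0, 0, 0, 0], "y": [0, 0, 0, 0, 0, 0], "z": [0.0015, 0.0015, 0.0015, 0.0015, 0.0015, 0.0015], "wx": [0, 0, 0, 0, 0, 0], "wy": [0, 0, 0, 0, 0, 0], "wz": [0, 0, 0, 0, 0, 0]}'; python3 nudge.py '{"finger_gap": [0.03, 0.03, 0.03, 0.03, 0.03, 0.03], "x": [0, 0, 0, 0, 0, 0], "y": [0, 0, 0, 0, 0, 0], "z": [-0.01, -0.03, -0.06, -0.075, -0.075, -0.075], "wx": [0, 0, 0, 0, 0, 0], "wy": [0, 0, 0, 0, 0, 0], "wz": [0, 0, 0, 0, 0, 0]}'
python3 - <<'E'
from h import *
plan([.546,-.233,.1],-.2806)
r=lambda i,f:cv2.resize(i,None,fx=f,fy=f,interpolation=cv2.INTER_CUBIC)
t=vision.capture("top")["pixels"][160:260,400:500,::-1];s=vision.capture("side")["pixels"][90:190,285:385,::-1]
cv2.imwrite("pics/lift.png",np.hstack([r(t,4),r(s,4)]))
E
```

```text
clock: 4.28
ee_pos: [0.5452, -0.2329, 0.0241]
orientation: [[-0.961, 0.277, 0.0], [0.277, 0.961, -0.0], [-0.0, -0.0, -1.0]]
wrist_force: [-1.2, 0.7, 6.1]
finger_gap: 0.048
finger_force: 64.5
clock: 5.03
ee_pos: [0.5443, -0.2324, 0.0978]
orientation: [[-0.961, 0.277, -0.001], [0.277, 0.961, 0.001], [0.002, 0.001, -1.0]]
wrist_force: [0.5, -0.1, -4.3]
finger_gap: 0.0477
finger_force: 63.5
d [-0.0018 -0.0001 -0.0022] rot [ 0.0005 -0.0016 -0.0002] F [ 0.5 -0.1 -4.3] pos [ 0.5443 -0.2324  0.0978] t 5.025
```

View pics/lift.png

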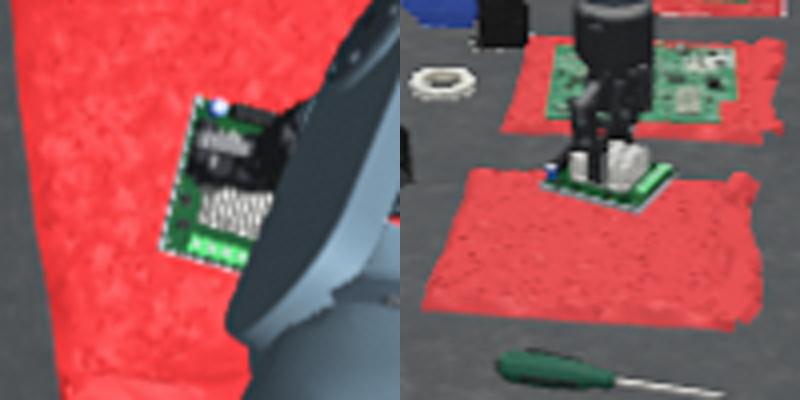

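The module has been lifted level, with its corners in the top view at (197,97) and (162,248). I'll measure its pose in the hand.

Run:
```python
from h import *
t=vision.capture("top");s=vision.capture("side")
M=np.array([[.055,.045,.008],[.055,-.045,.008],[-.055,-.045,.008],[-.055,.045,.008]])
o=[(t,M[[0,3]],un([(197,97),(162,248)],4,(400,160))),(s,M[[0,3,2]],un([(143,183),(243,209),(278,168)],4,(285,90)))]
x,r=fit(o,[.546,-.233,.09,-.28]);print(x.round(4),r.round(1))
q=ctrl.sense();R=q["orientation"];print("TCP-mod in tool",(R.T@(x[:3]-q["ee_pos"])).round(4))
```

```text
[ 0.5436 -0.2331  0.0881 -0.2697] [ 0.2  0.1  0.   1.5 -1.5 -0.  -0.8 -0.1  0.2  0.1]
TCP-mod in tool [ 0.0005 -0.0009  0.0095]
```

```bash
python3 -c "
from h import *
plan([.542,.1525,.11],.0535)"
```

```text
d [ 0.1089  0.3692 -0.012 ] rot [ 0.0009 -0.0019 -0.3343] F [ 0.3  0.4 -5.2] pos [ 0.5443 -0.2325  0.0976] t 5.225
```

```bash
python3 nudge.py '{"finger_gap": [0.03, 0.03, 0.03, 0.03, 0.03, 0.03, 0.03, 0.03], "x": [0.012, 0.025, 0.04, 0.055, 0.07, 0.085, 0.1, 0.109], "y": [0.03, 0.08, 0.13, 0.18, 0.23, 0.28, 0.33, 0.369], "z": [-0.01, -0.012, -0.012, -0.012, -0.012, -0.012, -0.012, -0.012], "wx": [0, 0, 0, 0, 0, 0, 0, 0], "wy": [0, 0, 0, 0, 0, 0, 0, 0], "wz": [-0.03, -0.08, -0.13, -0.18, -0.23, -0.28, -0.31, -0.334]}' | grep -v wrist;  python3 nudge.py '{"finger_gap": [0.03, 0.03, 0.03, 0.03], "x": [0, 0, 0, 0], "y": [0, 0, 0, 0], "z": [0, 0, 0, 0], "wx": [0, 0, 0, 0], "wy": [0, 0, 0, 0], "wz": [0, 0, 0, 0]}'
python3 - <<'E'
from h import *
plan([.542,.1525,.0201],.0535)
r=lambda i,f:cv2.resize(i,None,fx=f,fy=f,interpolation=cv2.INTER_CUBIC)
t=vision.capture("top")["pixels"][150:255,270:375,::-1];s=vision.capture("side")["pixels"][150:250,260:360,::-1]
cv2.imwrite("pics/above.png",np.hstack([r(t,4)[:400],r(s,4)]))
E
```

```text
clock: 6.22
ee_pos: [0.5418, 0.154, 0.1102]
orientation: [[-0.998, -0.055, -0.001], [-0.055, 0.998, 0.0], [0.001, 0.0, -1.0]]
finger_gap: 0.0483
finger_force: 63.8
clock: 6.72
ee_pos: [0.5426, 0.1509, 0.1107]
orientation: [[-0.999, -0.052, -0.0], [-0.052, 0.999, -0.0], [0.0, -0.0, -1.0]]
wrist_force: [0.9, -1.3, -4.9]
finger_gap: 0.048
finger_force: 64.1
d [0.0005 0.0017 0.0906] rot [-0.0001 -0.0001 -0.002 ] F [ 0.9 -1.3 -4.9] pos [0.5426 0.1509 0.1107] t 6.725
```

View pics/above.png

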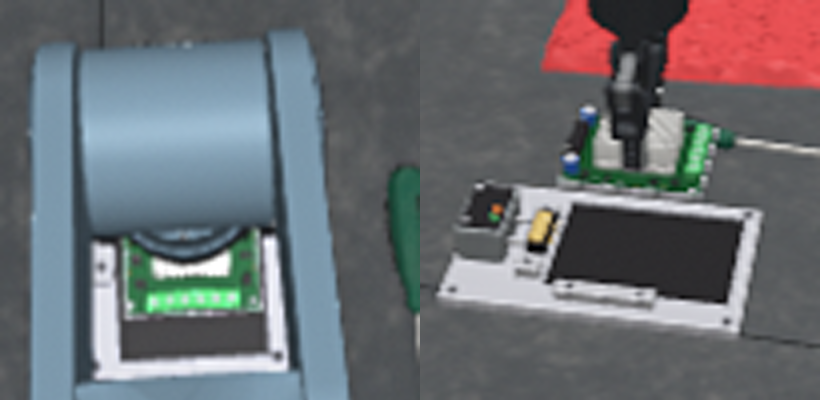

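The module is held level over the nest's open end. In the side view its front edge is around y=190 px and the contacts are at (540,230). Lowering it now, clear of the pins.

```bash
python3 nudge.py '{"finger_gap": [0.03, 0.03, 0.03, 0.03, 0.03, 0.03, 0.03], "x": [0, 0, 0, 0, 0, 0, 0], "y": [0.001, 0.001, 0.001, 0.001, 0.001, 0.001, 0.001], "z": [0.02, 0.05, 0.07, 0.08, 0.084, 0.084, 0.084], "wx": [0, 0, 0, 0, 0, 0, 0], "wy": [0, 0, 0, 0, 0, 0, 0], "wz": [0, 0, 0, 0, 0, 0, 0]}'; python3 nudge.py '{"finger_gap": [0.03, 0.03, 0.03, 0.03], "x": [0, 0, 0, 0], "y": [0, 0, 0, 0], "z": [0.002, 0.004, 0.005, 0.005], "wx": [0, 0, 0, 0], "wy": [0, 0, 0, 0], "wz": [0, 0, 0, 0]}'
```

```text
clock: 7.7
ee_pos: [0.5432, 0.1529, 0.0277]
orientation: [[-0.999, -0.053, 0.002], [-0.053, 0.999, 0.0], [-0.002, -0.0, -1.0]]
wrist_force: [-0.3, -0.1, -4.4]
finger_gap: 0.048
finger_force: 64.0
clock: 8.2
ee_pos: [0.5423, 0.1529, 0.0216]
orientation: [[-0.999, -0.053, -0.0], [-0.053, 0.999, -0.0], [0.0, -0.0, -1.0]]
wrist_force: [-0.2, 0.4, -4.3]
finger_gap: 0.0481
finger_force: 64.1
```

```bash
python3 nudge.py '{"finger_gap": [0.03, 0.03, 0.03], "x": [0, 0, 0], "y": [0, 0, 0], "z": [0.001, 0.002, 0.002], "wx": [0, 0, 0], "wy": [0, 0, 0], "wz": [0, 0, 0]}'
python3 - <<'E'
from h import *
print(ctrl.sense()["torque"])
r=lambda i,f:cv2.resize(i,None,fx=f,fy=f,interpolation=cv2.INTER_CUBIC)
t=vision.capture("top")["pixels"][195:255,280:350,::-1];s=vision.capture("side")["pixels"][180:245,260:350,::-1]
cv2.imwrite("pics/nest.png",np.vstack([cv2.copyMakeBorder(r(t,4),0,0,0,270,0),r(s,7)[:, :]])[:, :630] if 0 else np.vstack([cv2.copyMakeBorder(r(t,4),0,0,0,260,0),r(s,6)]))
E
```

```text
clock: 8.57
ee_pos: [0.5428, 0.1529, 0.0202]
orientation: [[-0.999, -0.053, 0.001], [-0.053, 0.999, 0.0], [-0.001, 0.0, -1.0]]
wrist_force: [-1.5, -0.1, 1.0]
finger_gap: 0.048
finger_force: 64.6
[0.11475565 0.2297528  0.02070596]
```

View pics/nest.png

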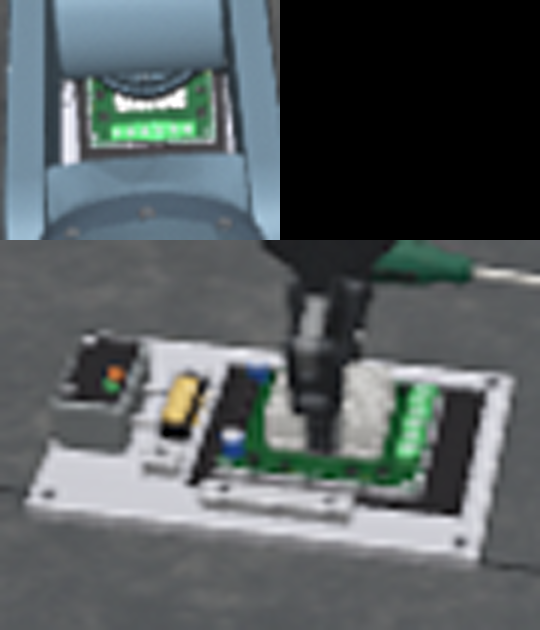

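The module lies flat on the sheet, with its connector about 15 mm short of the gold contacts at (185,400) and the side rail at (275,495). Next I'll slide it to the side stop.

```bash
python3 nudge.py '{"finger_gap": [0.03, 0.03, 0.03, 0.03], "x": [0, 0, 0, 0], "y": [0.003, 0.006, 0.008, 0.008], "z": [0, 0, 0, 0], "wx": [0, 0, 0, 0], "wy": [0, 0, 0, 0], "wz": [0, 0, 0, 0]}'; python3 nudge.py '{"finger_gap": [0.03, 0.03, 0.03], "x": [0, 0, 0], "y": [0.001, 0.002, 0.002], "z": [0, 0, 0], "wx": [0, 0, 0], "wy": [0, 0, 0], "wz": [0, 0, 0]}'|grep -E 'pos|wrist';python3 nudge.py '{"finger_gap": [0.03, 0.03, 0.03], "x": [0, 0, 0], "y": [0.001, 0.002, 0.002], "z": [0, 0, 0], "wx": [0, 0, 0], "wy": [0, 0, 0], "wz": [0, 0, 0]}'|grep -E 'pos|wrist'; python3 -c "
from h import *
print(ctrl.sense()['torque'])"
```

```text
clock: 9.18
ee_pos: [0.5426, 0.1612, 0.0201]
orientation: [[-0.999, -0.053, 0.001], [-0.053, 0.999, 0.0], [-0.001, 0.0, -1.0]]
wrist_force: [0.4, 0.6, 3.7]
finger_gap: 0.0481
finger_force: 65.1
ee_pos: [0.5424, 0.1628, 0.0202]
wrist_force: [-0.1, -1.5, 4.9]
ee_pos: [0.5423, 0.1641, 0.0201]
wrist_force: [0.9, -5.8, 6.2]
[-0.64298852  0.03844575  0.04483354]
```

```bash
python3 nudge.py '{"finger_gap": [0.03, 0.03, 0.03], "x": [0, 0, 0], "y": [0.001, 0.0015, 0.0015], "z": [0, 0, 0], "wx": [0, 0, 0], "wy": [0, 0, 0], "wz": [0, 0, 0]}'|grep -E 'pos|wrist|ori'; python3 -c "
from h import *
print(ctrl.sense()['torque'])"
```

```text
ee_pos: [0.5424, 0.1641, 0.0202]
orientation: [[-0.999, -0.053, 0.0], [-0.053, 0.999, -0.003], [-0.0, -0.003, -1.0]]
wrist_force: [-1.8, -12.1, 6.6]
[-1.67004399  0.08709501  0.05063871]
```

The module is firmly on the side stop at 12 N with almost no z-moment. I'll ease that preload and slide it toward the pins.

```bash
python3 nudge.py '{"finger_gap": [0.03, 0.03, 0.03, 0.03, 0.03], "x": [-0.001, -0.004, -0.008, -0.011, -0.011], "y": [-0.001, -0.001, -0.001, -0.001, -0.001], "z": [0, 0, 0, 0, 0], "wx": [0, 0, 0, 0, 0], "wy": [0, 0, 0, 0, 0], "wz": [0, 0, 0, 0, 0]}'|grep -E 'pos|wrist|ori';python3 nudge.py '{"finger_gap": [0.03, 0.03, 0.03, 0.03], "x": [-0.0015, -0.003, -0.0045, -0.0045], "y": [0, 0, 0, 0], "z": [0, 0, 0, 0], "wx": [0, 0, 0, 0], "wy": [0, 0, 0, 0], "wz": [0, 0, 0, 0]}'|grep -E 'pos|wrist|ori'; python3 -c "
from h import *
print(ctrl.sense()['torque'])"
```

```text
ee_pos: [0.5513, 0.1645, 0.0201]
orientation: [[-0.999, -0.054, -0.004], [-0.054, 0.999, -0.002], [0.004, -0.002, -1.0]]
wrist_force: [-8.7, -9.7, 15.2]
ee_pos: [0.5555, 0.1647, 0.0202]
orientation: [[-0.999, -0.054, -0.004], [-0.054, 0.999, -0.003], [0.005, -0.002, -1.0]]
wrist_force: [-10.0, -10.6, 15.9]
[-0.98442128  1.39174066  0.25889125]
```

```bash
python3 nudge.py '{"finger_gap": [0.03, 0.03, 0.03], "x": [-0.0015, -0.003, -0.003], "y": [-0.0003, -0.0003, -0.0003], "z": [-0.0004, -0.0004, -0.0004], "wx": [0, 0, 0], "wy": [0, 0, 0], "wz": [0, 0, 0]}'|grep -E 'pos|wrist|ori';python3 nudge.py '{"finger_gap": [0.03, 0.03, 0.03], "x": [-0.0015, -0.002, -0.002], "y": [0, 0, 0], "z": [0, 0, 0], "wx": [0, 0, 0], "wy": [0, 0, 0], "wz": [0, 0, 0]}'|grep -E 'pos|wrist|ori'; python3 -c "
from h import *
print(ctrl.sense()['torque'])"
```

```text
ee_pos: [0.5572, 0.1648, 0.0201]
orientation: [[-0.999, -0.054, -0.007], [-0.054, 0.999, -0.002], [0.007, -0.002, -1.0]]
wrist_force: [-13.0, -9.0, 16.2]
ee_pos: [0.5587, 0.1649, 0.0201]
orientation: [[-0.999, -0.054, -0.008], [-0.054, 0.999, -0.003], [0.008, -0.002, -1.0]]
wrist_force: [-14.8, -9.0, 17.4]
[-0.9208355   2.00811427  0.16774289]
```

```bash
python3 nudge.py '{"finger_gap": [0.03, 0.03, 0.03, 0.03], "x": [0, -0.0005, -0.001, -0.001], "y": [0, 0, 0, 0], "z": [0, 0, 0, 0], "wx": [0, 0, 0, 0], "wy": [-0.004, -0.008, -0.008, -0.008], "wz": [0, 0, 0, 0]}'|grep -E 'pos|wrist|ori';python3 nudge.py '{"finger_gap": [0.03, 0.03, 0.03], "x": [-0.0015, -0.002, -0.002], "y": [0, 0, 0], "z": [0, 0, 0], "wx": [0, 0, 0], "wy": [-0.001, -0.002, -0.002], "wz": [0, 0, 0]}'|grep -E 'pos|wrist|ori'; python3 -c "
from h import *
print(ctrl.sense()['torque'])"
```

```text
ee_pos: [0.5592, 0.1649, 0.0201]
orientation: [[-0.999, -0.054, -0.001], [-0.054, 0.999, -0.002], [0.001, -0.002, -1.0]]
wrist_force: [-17.3, -9.6, 20.7]
ee_pos: [0.5609, 0.165, 0.0201]
orientation: [[-0.999, -0.054, -0.0], [-0.054, 0.999, -0.002], [0.0, -0.002, -1.0]]
wrist_force: [-17.1, -9.2, 21.2]
[-0.87784722  2.81095433  0.19555064]
```

```bash
python3 nudge.py '{"finger_gap": [0.03, 0.03, 0.03, 0.03], "x": [-0.0005, -0.001, -0.0015, -0.0015], "y": [0, 0, 0, 0], "z": [-0.0006, -0.0006, -0.0006, -0.0006], "wx": [0, 0, 0, 0], "wy": [0, 0, 0, 0], "wz": [0, 0, 0, 0]}'|grep -E 'pos|wrist|ori';python3 nudge.py '{"finger_gap": [0.03, 0.03, 0.03], "x": [-0.001, -0.0015, -0.0015], "y": [0, 0, 0], "z": [0, 0, 0], "wx": [0, 0, 0], "wy": [0, 0, 0], "wz": [0, 0, 0]}'|grep -E 'pos|wrist|ori'; python3 -c "
from h import *
print(ctrl.sense()['torque'])"
```

```text
ee_pos: [0.5614, 0.165, 0.0201]
orientation: [[-0.999, -0.054, -0.002], [-0.054, 0.999, -0.002], [0.002, -0.002, -1.0]]
wrist_force: [-19.1, -9.8, 20.9]
ee_pos: [0.5614, 0.165, 0.0201]
orientation: [[-0.999, -0.054, -0.005], [-0.054, 0.999, -0.003], [0.005, -0.002, -1.0]]
wrist_force: [-25.3, -11.8, 25.7]
[-1.06986329  3.73690129  0.20560548]
```

```bash
python3 nudge.py '{"finger_gap": [0.03, 0.03, 0.03, 0.03], "x": [-0.0005, -0.001, -0.001, -0.001], "y": [0.0005, 0.0005, 0.0008, 0.0008], "z": [-0.0006, -0.0006, -0.0006, -0.0006], "wx": [0, 0, 0, 0], "wy": [-0.003, -0.004, -0.004, -0.004], "wz": [0, 0, 0, 0]}'
python3 - <<'E'
from h import *
print(ctrl.sense()["torque"])
r=lambda i,f:cv2.resize(i,None,fx=f,fy=f,interpolation=cv2.INTER_CUBIC)
cv2.imwrite("pics/end.png",r(vision.capture("side")["pixels"][180:245,260:350,::-1],8))
E
```

```text
clock: 14.42
ee_pos: [0.5614, 0.1651, 0.0201]
orientation: [[-0.999, -0.054, -0.003], [-0.054, 0.999, -0.004], [0.004, -0.004, -1.0]]
wrist_force: [-25.9, -14.4, 25.6]
finger_gap: 0.0482
finger_force: 67.6
[-1.47330437  4.03094909  0.17070474]
```

View pics/end.png

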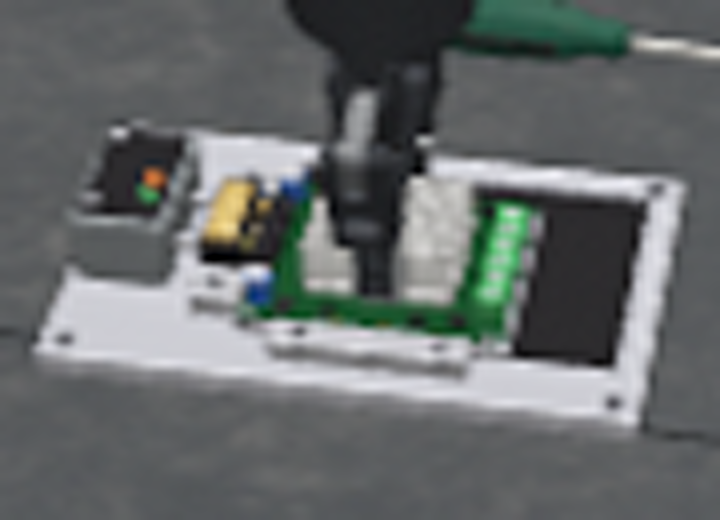

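```bash
python3 nudge.py '{"finger_gap": [0.03, 0.03, 0.03, 0.03], "x": [0, 0, 0, 0], "y": [0, 0, 0, 0], "z": [0, 0, 0, 0], "wx": [0, 0, 0, 0], "wy": [0, 0, 0, 0], "wz": [0, 0, 0, 0]}' | grep -E 'pos|force'; python3 -c "
from station import ctrl, vision
print(ctrl.close_job())"
```

```text
ee_pos: [0.5615, 0.1651, 0.0201]
wrist_force: [-25.8, -14.3, 25.0]
finger_force: 67.6
the job is handed in; nothing more can be done
None
```

The module is flat in the nest, still gripped and pressed against the side stop (about 14 N) and rear stops (about 26 N with friction and the contact spring). I judged it square from force and moment readings and the final side view; the job is handed in, with no verdict returned.

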